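# Set the forcing-room thermostat dial and store it

### The job

On the steel control plate, turn the large knurled dial with light fingertip strokes, without squeezing it, until its white pointer line clicks into the notch at the brass pin. Then push the round store button fully down with a fingertip and let it come back up. Leave the small dial and all the loose things around the plate where they are.

Things in the scene. Friction and masses are not known exactly. Their poses are not given: they have to be found in the camera images.
- dial (a joint): angle of the large dial, rad, growing clockwise seen from above; 0 = white pointer line at the brass pin. It clicks into a notch every 0.524 rad (black ticks), stops at -1.57 and 1.57, and starts one or two notches short of 0. Between notches a sprung ball pulls it to the nearer one. Turning takes up to 0.045 N m; a light stroke on its top or rim carries it
- dial_top (a point): centre of the flat top face of the large dial, on its axis. The dial is a black knurled disc (friction about 0.9), 96 mm across and 24 mm tall, its axis upright, on a round grey foot 128 mm across and 14 mm tall; the top face is 58 mm above the table. z is up; the pointer line runs outwards along this frame's +x
- dial_pointer (a point): outer end of the white pointer line, on the dial's top face 44 mm from its axis
- dial_mark (a point): top of the brass pin (10 mm across, 18 mm tall) that stands on the large dial's foot 58 mm from the dial's axis; its top is 8 mm below the dial's top face
- trim (a joint): angle of the small dial, rad; no notches, stiff; starts anywhere and must be left as it is
- trim_top (a point): centre of the top face of the small dial: black knurled disc 56 mm across, 22 mm tall, on a round grey foot 84 mm across; top face 56 mm above the table
- store (a joint): travel of the store button, m: 0 up, 0.006 fully down; it springs back, fully down takes 5 N
- store_top (a point): centre of the top of the store button: a grey round cap 36 mm across standing on a black collar 52 mm across on a square grey block 70 mm wide; its top is about 54 mm above the table and it goes straight down
- plate: the fixed steel control plate, 190 x 480 x 18 mm, origin at the centre of its underside on the table, long side along its y; the large dial, the small dial and the store button stand on it in a row along y, 150 mm apart, in any order
- head_a: bystander near the plate, loose: a standing chicory head (pale yellow, brown root), 130 mm tall, 54 mm across; origin at the centre of its underside
- head_b: bystander near the plate, loose: a second standing chicory head, same size; origin at the centre of its underside
- coupling: bystander near the plate, loose: a grey plastic pipe coupling standing on end, a tube 52 mm across, 50 mm tall; origin at the centre of its underside
- cup: bystander near the plate, loose: a white plastic cup, 70 mm across, 80 mm tall; origin at the centre of its underside
- flask: bystander near the plate, loose: a white jar with a cap, 60 mm across, 130 mm tall; origin at the centre of its underside
- plug: bystander near the plate, loose: a black rubber plug, 36 mm across, 25 mm tall; origin at the centre of its underside
- trim_edge (a point): outer end of the white pointer line of the small dial, 26 mm from its axis on its top face

How it is judged:
By the outcome, as a careful person would: the job done as asked, in the order asked, and still so for the second after the job is handed in, with the robot touching nothing.
It also fails if it takes over 38 s, if anything falls off the work surface, if the arm or the gripper's body presses on something with over 40 N, if the wrist force passes 120 N, or if a joint passes its speed limit or range.

### The arm

A 7-joint arm with a two-finger parallel gripper is mounted at the origin on the work surface. World frame = base frame: x ahead of the robot, y to its left, z up, the work surface at z = 0. Lengths are in m, angles in rad, forces in N, time in s.
With the tool pointing down it reaches from about 0.425 to 0.875 m from the base axis. Payload 4.7 kg.
Tool frame: the origin (TCP) lies midway between the tips of the shut fingers; the grasp point (between the pads) lies 19 mm behind it (ctrl.grip_point_offset is the distance from the TCP to the grasp point, in m); z points along the fingers, y is the line along which they close (so a half turn about z gives the same grasp; the last joint's range is limited). The gripper opens to 87 mm and grips with 3 to 60 N. Pads are 19 mm wide; open, the fingers measure 117 mm over their backs; the gripper's body (75 mm by 190 mm) begins 51 mm behind the grasp point.
Start: joints at [-1.22, 0.321, -0.07, 1.45, 0.023, 1.371, -0.057], TCP at [0.215, 0.613, 0.197] pointing down, gripper open.
Joint ranges: [-2.86, 2.86], [-0.3, 2.09], [-1.38, 1.24], [0.06, 2.45], [-1.56, 4.7], [0.09, 2.05], [-2.69, 2.69]. Speed limits (rad/s): [2.57, 2.57, 3.14, 3.14, 3.14, 3.14, 3.14].

### API

Orientations are given as a rotation vector (axis times angle).
In Python, from bench import ctrl gives the robot as it stands. The module is installed in compiled form; this text tells all that it offers.
- The arm moves only by the shell command python3 -m handwheel 'ROWS' [OPENING] [FORCE]. ROWS is JSON, a list of rows, each an object of numbers: "x", "y", "z": the shift along the tool's x, y, z in m; "wx", "wy", "wz": the turn, a rotation vector about the tool's x, y, z in degrees. A call has 1 to 10 rows; each row is the pose to reach, as a shift and turn from the pose commanded when the call began, along the tool's axes at that moment; what a row does not reach only later rows make up. A row lasts 1/12 s, in which the tool goes at most 41.7 mm and 7.16 degrees, less where a joint would pass 70% of its speed; a pose out of reach is approached as far as the arm can. A call with a gripper value outside its range is refused whole. OPENING is the finger opening in m, from 0 to 0.087, set as the call begins (- or left out, the last holds). The fingers move at their own pace and stop on an object; FORCE is the grip in N (left out, the last holds). Time passes only in rows, so rows that repeat a pose let the fingers close. It gives the time, the measured TCP pose, the force, the opening and the grip force at its end, in the units of the state.
- ctrl.get_state(): the state, without advancing time (a new reading comes with each control period).
- ctrl.get_image(name): name is "side" or "top" or "wrist"; returns a dict with "image" (400x640x3 uint8, red, green, blue), "K" (3x3 intrinsics, pixels), "world_to_cam" (4x4, takes a point from world to camera coordinates); the wrist camera has in their place "hand_eye" (4x4, takes a point from camera to tool coordinates, whose origin is the TCP and whose axes are the flange's). Camera axes: x right, y down, z forward; pixel columns grow to the right and rows downward; lengths in m; the calibration is good to about 2 mm. A picture is of the moment at which its call begins: read the wrist's pose just before it. There is no depth.
- ctrl.close_job(): hands the job in; it is judged then, once.
The state is a dict: "time": time; "joint_positions": joint angles; "qd": joint speeds; "joint_torque": joint torques, N m; "position": TCP position; "tool_rot": TCP orientation; "ft_force": force on the tool from outside, world axes, zero at the start; "torque": the same for the moment, N m; "grip_width": opening from 0.0 (shut) to 1.0 (fully open); "grip_force": force on a finger pad.
Only numpy, scipy, OpenCV 4.12 (cv2) and the standard library are available. Lean on these libraries where they do the work, as an engineer would, in place of code of your own. Each camera call takes 0.05 s, during which the arm holds its last target. There are 200 camera calls.

## Working session

There is one attempt and no reset: what is moved stays moved. The work goes in short steps, Python scripts to look and compute and a shell command to move; the robot and the scene stay as the last step left them, time stands still between calls to the robot, and variables do not carry over. Pictures are saved under pics/ and viewed, at most 10 in all, crops included, and the job is handed in when it is done.

```bash
mkdir -p pics; python3 - <<'E'
from bench import ctrl
import cv2,numpy as np
s=ctrl.get_state();print(s['time'],s['position'],s['tool_rot'],s['grip_width'],s['ft_force'])
for n in('top','side'):
    d=ctrl.get_image(n);cv2.imwrite(f'pics/{n}0.png',d['image'][:,:,::-1]);print(n,d['K'].tolist(),np.round(d['world_to_cam'],4).tolist())
E
```

```text
0.0 [0.2147081  0.61287926 0.19574772] [-5.26534052e-01 -3.09696771e+00  2.99888218e-03] 1.0005902733542742 [-0.23060992  0.19760462  0.96463828]
top [[435.60156767410695, 0.0, 316.9542276508188], [0.0, 435.60156767410695, 196.98151636374172], [0.0, 0.0, 1.0]] [[0.0146, -0.9998, 0.0094, -0.0131], [-0.9894, -0.0158, -0.1442, 0.5793], [0.1443, -0.0072, -0.9895, 1.0231], [0.0, 0.0, 0.0, 1.0]]
side [[490.11470523576264, 0.0, 326.5996607181042], [0.0, 490.11470523576264, 195.3159136405976], [0.0, 0.0, 1.0]] [[0.9098, -0.4148, 0.0154, -0.5378], [-0.2381, -0.5519, -0.7992, 0.1959], [0.3401, 0.7234, -0.6008, 0.9935], [0.0, 0.0, 0.0, 1.0]]
```

View pics/top0.png

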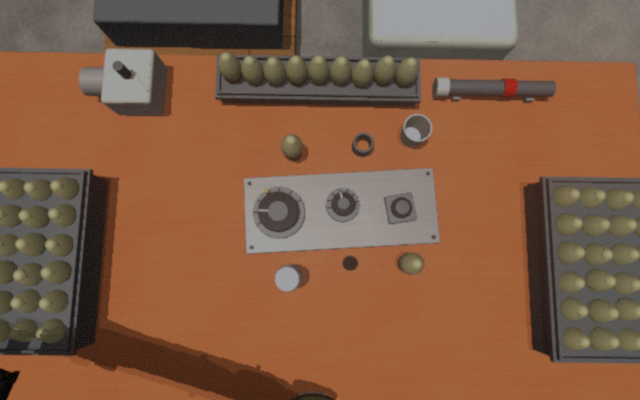

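View pics/side0.png

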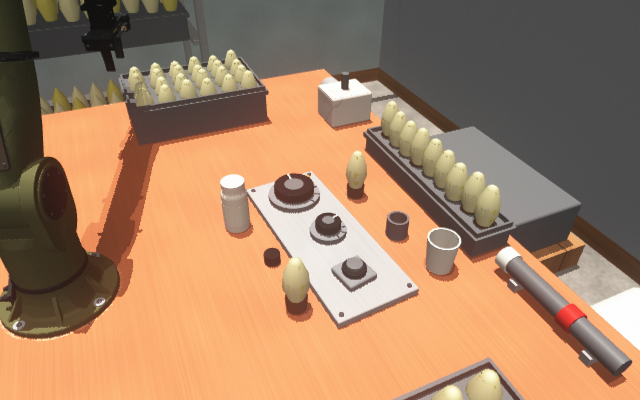

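The top view shows the large dial at about (279,212), the small dial at (343,204) and the store button at (401,208). The flask, plug and heads stand around the plate. Next I'll enlarge the dial area.

```bash
python3 - <<'E'
import cv2,numpy as np
a=cv2.imread('pics/top0.png')[170:255,235:325]; b=cv2.imread('pics/side0.png')[160:300,240:420]
a=cv2.resize(a,None,fx=6,fy=6,interpolation=cv2.INTER_CUBIC)
cv2.imwrite('pics/ca.png',a)
cv2.imwrite('pics/cb.png',cv2.resize(b,None,fx=4,fy=4,interpolation=cv2.INTER_CUBIC))
E
```

```text
(no output)
```

View pics/ca.png

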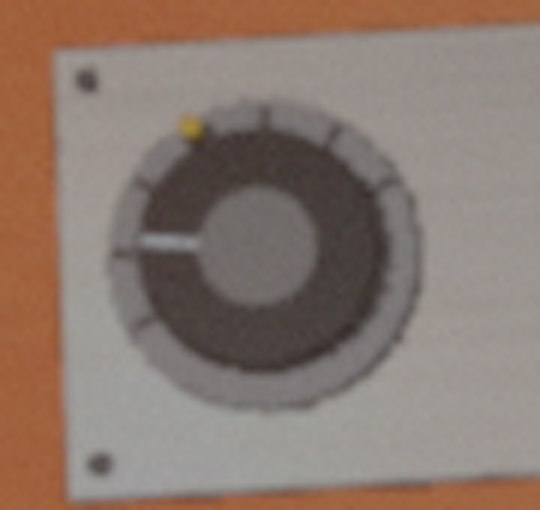

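View pics/cb.png

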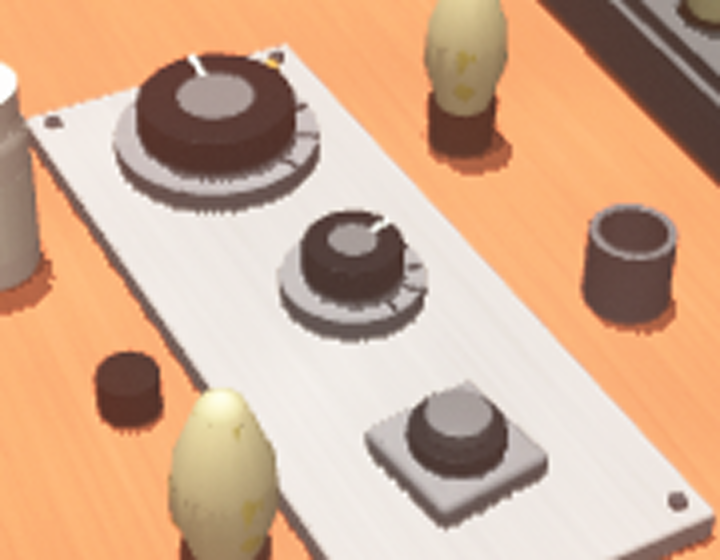

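The pointer line points to image left and the brass pin is at upper left, so the dial must turn clockwise by two ticks (about 1.05 rad). Now I'll triangulate.

```bash
cat > h.py <<'E'
import numpy as np
KT=np.array([[435.6016,0,316.954],[0,435.6016,196.9815],[0,0,1]])
KS=np.array([[490.1147,0,326.5997],[0,490.1147,195.3159],[0,0,1]])
WT=np.array([[0.0146,-0.9998,0.0094,-0.0131],[-0.9894,-0.0158,-0.1442,0.5793],[0.1443,-0.0072,-0.9895,1.0231]])
WS=np.array([[0.9098,-0.4148,0.0154,-0.5378],[-0.2381,-0.5519,-0.7992,0.1959],[0.3401,0.7234,-0.6008,0.9935]])
def onz(K,W,u,z):
    d=W[:,:3].T@np.linalg.inv(K)@np.array([u[0],u[1],1.]);c=-W[:,:3].T@W[:,3]
    return c+d*(z-c[2])/d[2]
E
python3 - <<'E'
from h import *;import cv2
ca=lambda x,y:(235+(x+.5)/6-.5,170+(y+.5)/6-.5)
cb=lambda x,y:(240+(x+.5)/4-.5,160+(y+.5)/4-.5)
for n,t,s,z in(('dial',ca(259,245),cb(215,97),.058),('trim',(343,203),cb(353,239),.056),('store',(401.5,207.5),cb(459,412),.054)):
    p=cv2.triangulatePoints(KT@WT,KS@WS,np.array(t),np.array(s))[:,0];print(n,(p[:3]/p[3]).round(4),onz(KT,WT,t,z).round(4),onz(KS,WS,s,z).round(4))
pin=onz(KT,WT,ca(190,127),.05);pt=onz(KT,WT,ca(140,241),.058);print('pin',pin,'ptr',pt)
for n,u,z in(('flask',(287,278),.13),('headfar',(291,145),.09),('plug',(350,263),.025),('coupl',(363,142),.05),('headnear',(411,264),.1),('cup',(417,127),.08),('corner',(244,178),.018),('corner2',(434,169),.018)): print(n,onz(KT,WT,u,z).round(3))
E
```

```text
dial [0.542  0.0897 0.0571] [0.5431 0.0893 0.058 ] [0.5407 0.0888 0.058 ]
trim [-1.7143 -1.5601 -1.0486] [ 0.5637 -0.0671  0.056 ] [ 0.5628 -0.067   0.056 ]
store [ 0.5564 -0.2093  0.0519] [ 0.5553 -0.2086  0.054 ] [ 0.556  -0.2113  0.054 ]
pin [0.59158724 0.11918647 0.05      ] ptr [0.54393589 0.13678887 0.058     ]
flask [0.387 0.059 0.13 ]
headfar [0.696 0.06  0.09 ]
plug [ 0.421 -0.087  0.025]
coupl [ 0.718 -0.116  0.05 ]
headnear [ 0.421 -0.219  0.1  ]
cup [ 0.749 -0.243  0.08 ]
corner [0.628 0.18  0.018]
corner2 [ 0.659 -0.3    0.018]
```

```bash
cat >> h.py <<'E'
from scipy.spatial.transform import Rotation as Ro
def rel(targets,dyaw=None):
    from bench import ctrl
    s=ctrl.get_state();R=Ro.from_rotvec(s['tool_rot']);p=np.array(s['position'])
    Rd=Ro.from_matrix([[-1,0,0],[0,1,0],[0,0,-1]])
    print('t',round(s['time'],2),'p',p.round(4),'f',np.round(s['ft_force'],2),'wrot',(R.inv()*Rd).as_rotvec(degrees=True).round(2))
    for t in targets: print((R.inv().apply(np.array(t)-p)*1000).round(1))
E
python3 -c "
from h import *
rel([(.5214,.1185,.196),(.5214,.1185,.12)])"
```

```text
t 0.1 p [0.2147 0.613  0.1959] f [ 0.91 -0.25 -0.64] wrot [-1.00e-01 -1.00e-02 -1.93e+01]
[-452.9 -365.3    0.5]
[-452.9 -365.2   76.5]
```

```bash
python3 -m handwheel '[{"x":-0.03,"y":-0.024,"wz":-5},{"x":-0.06,"y":-0.048,"wz":-10},{"x":-0.09,"y":-0.073,"wz":-15},{"x":-0.12,"y":-0.097,"wz":-19.3},{"x":-0.15,"y":-0.121,"wz":-19.3},{"x":-0.18,"y":-0.145,"wz":-19.3},{"x":-0.21,"y":-0.169,"wz":-19.3},{"x":-0.24,"y":-0.194,"wz":-19.3},{"x":-0.27,"y":-0.218,"wz":-19.3},{"x":-0.3,"y":-0.242,"wz":-19.3}]' 0 10; python3 -c "
from h import *
rel([(.5214,.1185,.12),(.5214,.1185,.08)])"
```

```text
t 0.1 p [0.2147 0.613  0.1959] f [ 0.91 -0.25 -0.64] wrot [-1.00e-01 -1.00e-02 -1.93e+01]
[-452.9 -365.2   76.5]
[-452.9 -365.1  116.5]invalid input at $[0]: expected keys x, y, z, wx, wy, wz
```

```bash
python3 -m handwheel '[{"x":-0.03,"y":-0.024,"z":0,"wx":0,"wy":0,"wz":-5},{"x":-0.06,"y":-0.048,"z":0,"wx":0,"wy":0,"wz":-10},{"x":-0.09,"y":-0.073,"z":0,"wx":0,"wy":0,"wz":-15},{"x":-0.12,"y":-0.097,"z":0,"wx":0,"wy":0,"wz":-19.3},{"x":-0.15,"y":-0.121,"z":0,"wx":0,"wy":0,"wz":-19.3},{"x":-0.18,"y":-0.145,"z":0,"wx":0,"wy":0,"wz":-19.3},{"x":-0.21,"y":-0.169,"z":0,"wx":0,"wy":0,"wz":-19.3},{"x":-0.24,"y":-0.194,"z":0,"wx":0,"wy":0,"wz":-19.3},{"x":-0.27,"y":-0.218,"z":0,"wx":0,"wy":0,"wz":-19.3},{"x":-0.3,"y":-0.242,"z":0,"wx":0,"wy":0,"wz":-19.3}]' 0 10; python3 -c "
from h import *
rel([(.5214,.1185,.12),(.5214,.1185,.08)])"
```

```text
time: 0.93
position: [0.4185, 0.284, 0.1967]
tool_rot: [0.0, -3.141, -0.0]
ft_force: [0.2, 0.6, -0.2]
grip_width: 0.325
grip_force: 0.0
t 0.93 p [0.4185 0.284  0.1967] f [ 0.22  0.63 -0.21] wrot [ 0.   -0.01  0.  ]
[-102.9 -165.5   76.6]
[-103.  -165.5  116.6]
```

```bash
python3 -m handwheel '[{"x":-0.02,"y":-0.033,"z":0,"wx":0,"wy":0,"wz":0},{"x":-0.041,"y":-0.066,"z":0,"wx":0,"wy":0,"wz":0},{"x":-0.062,"y":-0.099,"z":0,"wx":0,"wy":0,"wz":0},{"x":-0.082,"y":-0.132,"z":0,"wx":0,"wy":0,"wz":0},{"x":-0.103,"y":-0.165,"z":0.01,"wx":0,"wy":0,"wz":0},{"x":-0.103,"y":-0.165,"z":0.04,"wx":0,"wy":0,"wz":0},{"x":-0.103,"y":-0.165,"z":0.07,"wx":0,"wy":0,"wz":0},{"x":-0.103,"y":-0.165,"z":0.1,"wx":0,"wy":0,"wz":0},{"x":-0.103,"y":-0.165,"z":0.117,"wx":0,"wy":0,"wz":0},{"x":-0.103,"y":-0.165,"z":0.117,"wx":0,"wy":0,"wz":0}]'; python3 - <<'E'
from h import *
from bench import ctrl;import cv2
rel([(.5214,.1185,.058)])
d=ctrl.get_image('wrist');cv2.imwrite('pics/w1.png',d['image'][:,:,::-1]);print(np.round(d['hand_eye'],4).tolist(),d['K'].tolist())
E
```

```text
time: 1.77
position: [0.5172, 0.1198, 0.0753]
tool_rot: [-0.0, -3.133, 0.005]
ft_force: [-0.9, -0.3, 0.2]
grip_width: 0.006
grip_force: 0.0
t 1.77 p [0.5172 0.1198 0.0753] f [-0.87 -0.3   0.19] wrot [-0.18 -0.47 -0.01]
[-4.3 -1.2 17.2]
[[-0.0005, -0.9587, -0.2845, 0.0794], [1.0, -0.0003, -0.0008, -0.0007], [0.0007, -0.2845, 0.9587, -0.1887], [0.0, 0.0, 0.0, 1.0]] [[322.1776764673919, 0.0, 316.49310709498576], [0.0, 322.1776764673919, 199.57731453536275], [0.0, 0.0, 1.0]]
```

View pics/w1.png

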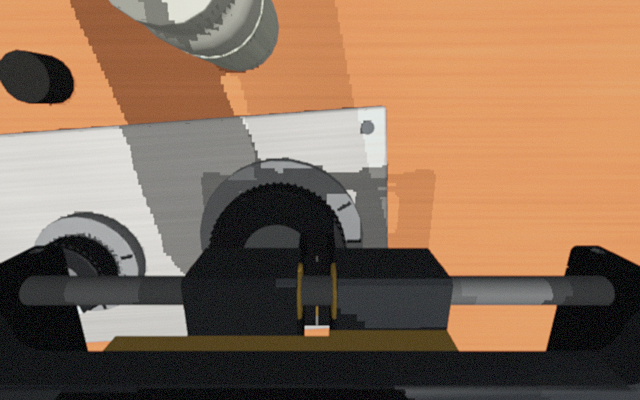

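The wrist view shows the shut fingers in the middle, over the black ring of the dial. The flask is top centre and well clear. Now I go down gently until contact.

```bash
python3 -m handwheel '[{"x":0,"y":0,"z":0.006,"wx":0,"wy":0,"wz":0},{"x":0,"y":0,"z":0.012,"wx":0,"wy":0,"wz":0},{"x":0,"y":0,"z":0.017,"wx":0,"wy":0,"wz":0},{"x":0,"y":0,"z":0.019,"wx":0,"wy":0,"wz":0},{"x":0,"y":0,"z":0.019,"wx":0,"wy":0,"wz":0},{"x":0,"y":0,"z":0.019,"wx":0,"wy":0,"wz":0}]'
```

```text
time: 2.32
position: [0.5212, 0.121, 0.0612]
tool_rot: [-0.0, 3.141, 0.0]
ft_force: [0.1, -0.1, -0.1]
grip_width: 0.007
grip_force: 0.0
```

```bash
python3 -m handwheel '[{"x":0,"y":-0.001,"z":0.001,"wx":0,"wy":0,"wz":0},{"x":0,"y":-0.002,"z":0.002,"wx":0,"wy":0,"wz":0},{"x":0,"y":-0.002,"z":0.003,"wx":0,"wy":0,"wz":0},{"x":0,"y":-0.002,"z":0.0035,"wx":0,"wy":0,"wz":0},{"x":0,"y":-0.002,"z":0.0035,"wx":0,"wy":0,"wz":0}]'; python3 -m handwheel '[{"x":0,"y":0,"z":0.0005,"wx":0,"wy":0,"wz":0},{"x":0,"y":0,"z":0.001,"wx":0,"wy":0,"wz":0},{"x":0,"y":0,"z":0.001,"wx":0,"wy":0,"wz":0}]'
```

```text
time: 2.73
position: [0.5209, 0.1189, 0.0573]
tool_rot: [-0.0, -3.141, -0.0]
ft_force: [-0.3, 0.7, -0.0]
grip_width: 0.009
grip_force: 0.0
time: 2.98
position: [0.521, 0.119, 0.0563]
tool_rot: [-0.0, 3.142, 0.0]
ft_force: [-0.4, 0.1, 0.8]
grip_width: 0.004
grip_force: 0.0
```

```bash
python3 -m handwheel '[{"x":0,"y":0,"z":0.0005,"wx":0,"wy":0,"wz":0},{"x":0,"y":0,"z":0.001,"wx":0,"wy":0,"wz":0},{"x":0,"y":0,"z":0.001,"wx":0,"wy":0,"wz":0}]';  python3 -m handwheel '[{"x":0,"y":0,"z":0.0005,"wx":0,"wy":0,"wz":0},{"x":0,"y":0,"z":0.0005,"wx":0,"wy":0,"wz":0}]'
```

```text
time: 3.23
position: [0.521, 0.119, 0.0553]
tool_rot: [0.0, -3.142, 0.0]
ft_force: [-0.2, -0.2, -0.6]
grip_width: 0.004
grip_force: 0.0
time: 3.4
position: [0.521, 0.1189, 0.0548]
tool_rot: [-0.0, 3.142, -0.0]
ft_force: [-0.6, -1.4, 1.0]
grip_width: 0.004
grip_force: 0.0
```

```bash
python3 -m handwheel '[{"x":0,"y":0,"z":0.0005,"wx":0,"wy":0,"wz":0},{"x":0,"y":0,"z":0.0005,"wx":0,"wy":0,"wz":0}]';  python3 -m handwheel '[{"x":0,"y":0,"z":0.0005,"wx":0,"wy":0,"wz":0},{"x":0,"y":0,"z":0.0005,"wx":0,"wy":0,"wz":0}]'; python3 - <<'E'
from bench import ctrl;import cv2
for n in ('side','top'):
    a=ctrl.get_image(n)['image'][:,:,::-1]
    a=a[140:240,240:380] if n=='side' else a[170:255,235:325]
    cv2.imwrite(f'pics/{n}2.png',cv2.resize(a,(560,400),interpolation=cv2.INTER_CUBIC))
E
```

```text
time: 3.57
position: [0.521, 0.1189, 0.0543]
tool_rot: [0.0, -3.142, 0.0]
ft_force: [0.3, 0.1, -0.3]
grip_width: 0.002
grip_force: 0.0
time: 3.73
position: [0.521, 0.119, 0.0538]
tool_rot: [0.0, -3.142, -0.0]
ft_force: [-0.0, 0.1, 0.3]
grip_width: 0.006
grip_force: 0.0
```

View pics/side2.png

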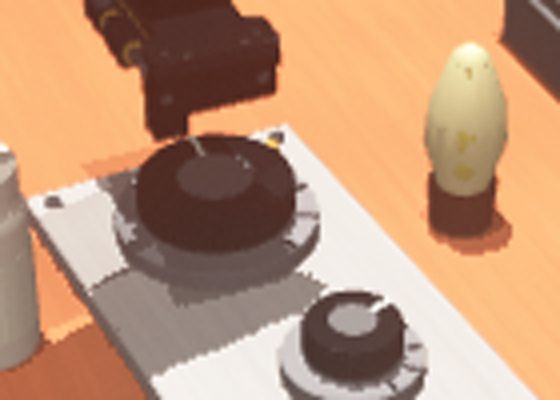

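```bash
python3 - <<'E'
from h import *
def pr(K,W,p):
    q=K@(W[:,:3]@np.array(p)+W[:,3]);return (q[:2]/q[2]).round(1)
for p in((.521,.119,.0538),(.5214,.1185,.058),(.542,.089,.058)):print(p,pr(KS,WS,p),pr(KT,WT,p))
print(onz(KS,WS,(281.2,174.2),.0538),onz(KS,WS,(281.2,174.2),.06))
E
```

```text
(0.521, 0.119, 0.0538) [281.6 180.6] [265.2 219.6]
(0.5214, 0.1185, 0.058) [281.8 179.3] [265.3 219.3]
(0.542, 0.089, 0.058) [293.8 183.7] [277.9 210.9]
[0.52980363 0.14584736 0.0538    ] [0.52689815 0.13726902 0.06      ]
```

View pics/top2.png

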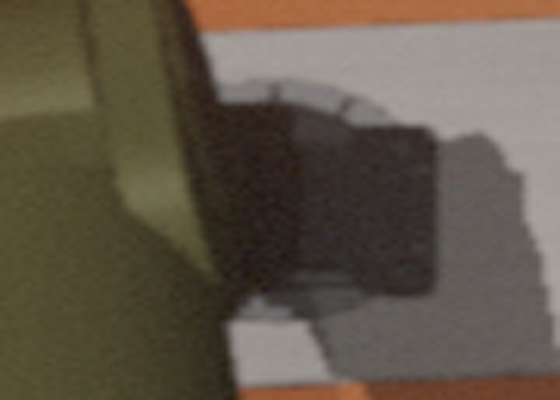

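```bash
python3 - <<'E'
import cv2,numpy as np
from bench import ctrl
a=ctrl.get_image('side')['image'][:,:,::-1].copy();cv2.imwrite('pics/s3.png',a)
b=cv2.imread('pics/side0.png')
c=np.hstack([np.clip(i[160:200,262:312].astype(float)*3.5,0,255).astype('uint8') for i in(b,a)])
cv2.imwrite('pics/c3.png',cv2.resize(c,None,fx=8,fy=8,interpolation=cv2.INTER_CUBIC))
E
```

```text
(no output)
```

View pics/c3.png

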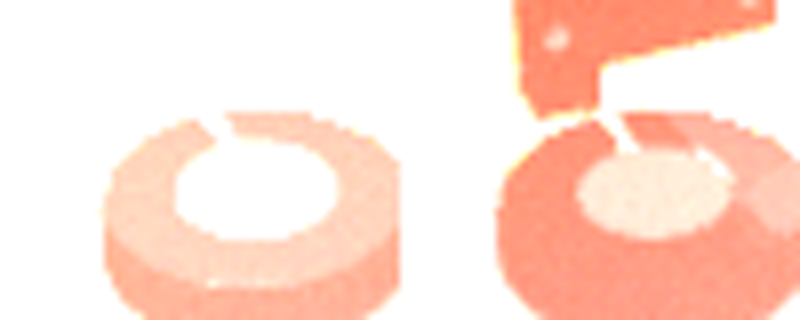

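In the enhanced side view the fingertip ends at about (283,174), above the expected (281.6,180.6). It is still roughly 12–15 mm above the dial, so I keep probing downward.

```bash
python3 -m handwheel '[{"x":0,"y":0,"z":0.002,"wx":0,"wy":0,"wz":0},{"x":0,"y":0,"z":0.004,"wx":0,"wy":0,"wz":0},{"x":0,"y":0,"z":0.006,"wx":0,"wy":0,"wz":0},{"x":0,"y":0,"z":0.006,"wx":0,"wy":0,"wz":0}]';python3 -m handwheel '[{"x":0,"y":0,"z":0.001,"wx":0,"wy":0,"wz":0},{"x":0,"y":0,"z":0.001,"wx":0,"wy":0,"wz":0}]'; python3 - <<'E'
from bench import ctrl;import cv2,numpy as np
a=ctrl.get_image('side')['image'][:,:,::-1].copy();cv2.imwrite('pics/s4.png',a)
print(a[166:190,281:286].max(2))
E
```

```text
time: 4.22
position: [0.5206, 0.1189, 0.0473]
tool_rot: [0.0, -3.141, 0.0]
ft_force: [-0.2, -0.1, 0.9]
grip_width: 0.006
grip_force: 0.0
time: 4.38
position: [0.5209, 0.1189, 0.0467]
tool_rot: [0.0, -3.141, 0.0]
ft_force: [0.6, 0.4, -0.1]
grip_width: 0.01
grip_force: 0.0
[[86 89 81 79 79]
 [93 94 83 80 80]
 [91 89 80 78 78]
 [80 79 80 80 79]
 [80 81 79 78 79]
 [79 80 79 80 78]
 [78 79 79 78 80]
 [79 79 79 79 79]
 [78 78 79 79 78]
 [78 79 79 79 79]
 [78 78 78 80 78]
 [79 79 79 79 80]
 [79 79 79 78 78]
 [79 78 78 78 79]
 [77 79 79 78 80]
 [78 78 78 79 85]
 [79 78 79 83 94]
 [78 77 78 89 94]
 [78 77 77 91 94]
 [77 77 77 83 93]
 [78 77 77 81 91]
 [77 76 77 76 82]
 [77 75 77 77 76]
 [77 76 76 75 75]]
```

```bash
for i in 1 2; do python3 -m handwheel '[{"x":0,"y":0,"z":0.001,"wx":0,"wy":0,"wz":0},{"x":0,"y":0,"z":0.001,"wx":0,"wy":0,"wz":0}]' | grep -E 'pos|ft'; done; python3 - <<'E'
from bench import ctrl;import cv2,numpy as np
a=ctrl.get_image('side')['image'][:,:,::-1].copy();cv2.imwrite('pics/s5.png',a)
ims=[cv2.imread('pics/side0.png'),cv2.imread('pics/s4.png'),a]
c=np.hstack([np.clip((i[150:200,262:312].max(2).astype(float)-60)*6,0,255).astype('uint8') for i in ims])
cv2.imwrite('pics/c5.png',cv2.resize(c,None,fx=5,fy=5,interpolation=cv2.INTER_CUBIC))
w=ctrl.get_image('wrist')['image'][:,:,::-1];cv2.imwrite('pics/w5.png',w)
E
```

```text
position: [0.521, 0.119, 0.0458]
ft_force: [-0.3, -0.4, -0.8]
position: [0.5209, 0.1189, 0.0447]
ft_force: [0.3, 0.9, -0.6]
```

View pics/c5.png

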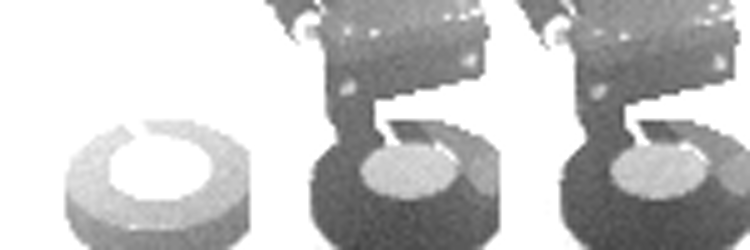

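The fingertip now overlaps the black ring, just left of the pointer line. I continue probing.

```bash
for i in 1 ; do python3 -m handwheel '[{"x":0,"y":0,"z":0.001,"wx":0,"wy":0,"wz":0},{"x":0,"y":0,"z":0.001,"wx":0,"wy":0,"wz":0}]' | grep -E 'pos|ft'; done;  python3 -m handwheel '[{"x":0,"y":0,"z":0.001,"wx":0,"wy":0,"wz":0},{"x":0,"y":0,"z":0.001,"wx":0,"wy":0,"wz":0}]' | grep -E 'pos|ft'
```

```text
position: [0.521, 0.1189, 0.0438]
ft_force: [0.0, 0.0, 0.2]
position: [0.5209, 0.1189, 0.0427]
ft_force: [-0.3, -0.1, 0.4]
```

```bash
 python3 -m handwheel '[{"x":0,"y":0,"z":0.001,"wx":0,"wy":0,"wz":0},{"x":0,"y":0,"z":0.001,"wx":0,"wy":0,"wz":0}]' | grep -E 'pos|ft'
```

```text
position: [0.5209, 0.1189, 0.0417]
ft_force: [-0.6, -0.9, 0.8]
```

```bash
 python3 -m handwheel '[{"x":0,"y":0,"z":0.001,"wx":0,"wy":0,"wz":0},{"x":0,"y":0,"z":0.001,"wx":0,"wy":0,"wz":0}]' | grep -E 'pos|ft'
```

```text
position: [0.5209, 0.1189, 0.0407]
ft_force: [-0.2, 0.3, -0.0]
```

```bash
 python3 -m handwheel '[{"x":0,"y":0,"z":0.001,"wx":0,"wy":0,"wz":0},{"x":0,"y":0,"z":0.001,"wx":0,"wy":0,"wz":0}]' | grep -E 'pos|ft'
```

```text
position: [0.5209, 0.119, 0.0397]
ft_force: [-0.3, 0.1, -0.4]
```

```bash
 python3 -m handwheel '[{"x":0,"y":0,"z":0.001,"wx":0,"wy":0,"wz":0},{"x":0,"y":0,"z":0.001,"wx":0,"wy":0,"wz":0}]' | grep -E 'pos|ft'
```

```text
position: [0.5209, 0.1189, 0.0387]
ft_force: [0.1, 0.5, 0.2]
```

```bash
 python3 -m handwheel '[{"x":0,"y":0,"z":0.001,"wx":0,"wy":0,"wz":0},{"x":0,"y":0,"z":0.001,"wx":0,"wy":0,"wz":0}]' | grep -E 'pos|ft'
```

```text
position: [0.5209, 0.1189, 0.0377]
ft_force: [0.5, 0.4, 0.6]
```

```bash
python3 - <<'E'
import cv2,numpy as np
from bench import ctrl
a=ctrl.get_image('side')['image'][:,:,::-1].copy();cv2.imwrite('pics/s6.png',a)
i=cv2.GaussianBlur(a,(0,0),.7)[145:200,262:312].astype(float)
A=np.clip((i-40)*5,0,255).astype('uint8')
w=ctrl.get_image('wrist')['image'][:,:,::-1];w=np.clip(w[140:300,200:440].astype(float)*3,0,255).astype('uint8')
A=cv2.resize(A,(437,480),interpolation=cv2.INTER_CUBIC)
B=cv2.resize(w,(360,240),interpolation=cv2.INTER_CUBIC);B=np.vstack([B,np.zeros((240,360,3),'uint8')])
cv2.imwrite('pics/c6.png',np.hstack([A,B]))
E
```

```text
(no output)
```

View pics/c6.png

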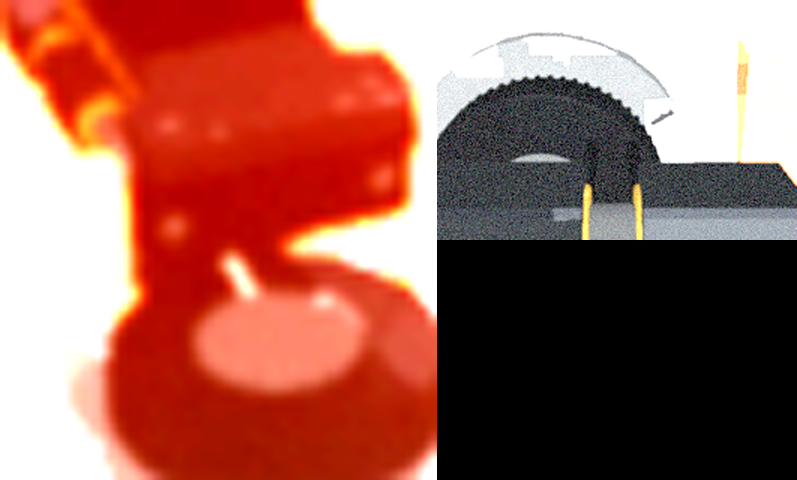

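The wrist view shows the fingertip over the dial's ring, inside the rim. The side view shows it just behind the pointer line and still not pressing. I continue down in small steps.

```bash
 python3 -m handwheel '[{"x":0,"y":0,"z":0.001,"wx":0,"wy":0,"wz":0},{"x":0,"y":0,"z":0.001,"wx":0,"wy":0,"wz":0}]' | grep -E 'pos|ft'
```

```text
position: [0.521, 0.1189, 0.0367]
ft_force: [0.4, -0.0, -0.4]
```

```bash
 python3 -m handwheel '[{"x":0,"y":0,"z":0.001,"wx":0,"wy":0,"wz":0},{"x":0,"y":0,"z":0.001,"wx":0,"wy":0,"wz":0}]' | grep -E 'pos|ft'
```

```text
position: [0.5209, 0.119, 0.0357]
ft_force: [-0.4, 0.1, -0.2]
```

```bash
 python3 -m handwheel '[{"x":0,"y":0,"z":0.0005,"wx":0,"wy":0,"wz":0},{"x":0,"y":0,"z":0.001,"wx":0,"wy":0,"wz":0},{"x":0,"y":0,"z":0.001,"wx":0,"wy":0,"wz":0}]' | grep -E 'pos|ft'
```

```text
position: [0.521, 0.119, 0.0348]
ft_force: [-0.3, -0.6, 0.8]
```

```bash
 python3 -m handwheel '[{"x":0,"y":0,"z":0.0005,"wx":0,"wy":0,"wz":0},{"x":0,"y":0,"z":0.001,"wx":0,"wy":0,"wz":0},{"x":0,"y":0,"z":0.001,"wx":0,"wy":0,"wz":0}]' | grep -E 'pos|ft'
```

```text
position: [0.521, 0.119, 0.0338]
ft_force: [-0.0, 0.4, 0.8]
```

```bash
 python3 -m handwheel '[{"x":0,"y":0,"z":0.0005,"wx":0,"wy":0,"wz":0},{"x":0,"y":0,"z":0.001,"wx":0,"wy":0,"wz":0},{"x":0,"y":0,"z":0.001,"wx":0,"wy":0,"wz":0}]' | grep -E 'pos|ft'
```

```text
position: [0.521, 0.119, 0.0328]
ft_force: [-0.3, -0.2, 1.1]
```

```bash
 python3 -m handwheel '[{"x":0,"y":0,"z":0.0005,"wx":0,"wy":0,"wz":0},{"x":0,"y":0,"z":0.001,"wx":0,"wy":0,"wz":0},{"x":0,"y":0,"z":0.001,"wx":0,"wy":0,"wz":0}]' | grep -E 'pos|ft'
```

```text
position: [0.5212, 0.1191, 0.0327]
ft_force: [-1.4, -0.0, 5.2]
```

```bash
 python3 -m handwheel '[{"x":0,"y":0,"z":0.0005,"wx":0,"wy":0,"wz":0},{"x":0,"y":0,"z":0.001,"wx":0,"wy":0,"wz":0},{"x":0,"y":0,"z":0.001,"wx":0,"wy":0,"wz":0}]' | grep -E 'pos|ft'; python3 - <<'E'
from bench import ctrl;import cv2,numpy as np
a=ctrl.get_image('side')['image'][:,:,::-1].copy();cv2.imwrite('pics/s7.png',a)
for n in('side0','s4','s6','s7'):
    print(n);print(cv2.imread(f'pics/{n}.png')[168:182,278:296].max(2))
E
```

```text
position: [0.5214, 0.1192, 0.0326]
ft_force: [-3.6, -0.9, 11.4]
side0
[[252 252 252 252 252 252 252 252 252 252 252 251 251 251 251 251 252 252]
 [252 252 252 252 252 252 252 252 252 252 252 252 251 251 251 251 251 252]
 [252 252 252 252 252 252 252 252 252 252 252 252 252 251 251 251 251 252]
 [252 252 252 252 252 252 252 252 252 252 252 252 252 252 252 251 251 251]
 [252 252 252 252 252 252 252 252 252 252 252 252 251 249 248 249 249 248]
 [252 252 252 252 252 252 252 251 249 251 252 248 228 180 174 174 174 173]
 [252 252 252 252 252 250 249 229 181 239 253 161 101  98  98  98  98  97]
 [252 252 252 249 248 191 109  99  97 176 251 228 118  99  97  96  97  98]
 [252 249 248 190 108 100  99  97  97  97 173 253 161 101  98  98  97  96]
 [249 191 108  98  98  98  97  98  98  97  97 250 229 135 105 104 104 104]
 [191 109  98  99  99  97  99  98  98  98 104 184 250 199 143 137 138 137]
 [101  97  99  97  98  98  96  98 102 114 134 169 173 174 173 173 174 173]
 [ 98  97  97  96  97  97  96 103 133 170 172 174 172 172 173 173 173 173]
 [ 98  96  98  98  98  97 102 136 170 174 173 172 173 1
[... 2482 characters left out ...]
 77  77  77  78  77  76]
 [ 77  75  82  88  90  80  78  77  76  77  76  76  77  76  76  75  76  77]
 [ 79  76  76  79  81  77  77  76  75  77  75  76  77  77  77  76  76  79]
 [ 80  77  77  77  75  76  76  75  76  76  77  87  83  77  77  77  76  77]
 [ 77  77  78  76  75  76  76  76  75  76  84 126 110  80  76  78  77  78]
 [ 76  78  77  77  76  75  76  75  75  76  77 139 132  87  80  77  78  78]
 [ 78  77  79  77  74  76  75  76  75  75  77  98 137 102  86  85  83  86]
 [ 76  76  76  77  76  74  75  76  75  77  83  92  91  92  93  93  94  95]
 [ 78  76  76  76  75  76  77  76  77  82  92  92  93  94  93  94  95  94]
 [ 76  76  77  74  75  75  75  83  93  94  93  92  93  93  94  91  93  93]]
```

Contact comes at a reported z of about 0.0327, so the real tip is about 25 mm behind the TCP, with stiffness near 6 N/mm. I back off to about 5 N and stroke clockwise about 62° along the arc.

```bash
python3 -m handwheel '[{"x":-0.0038,"y":0.0023,"z":-0.001,"wx":0,"wy":0,"wz":0},{"x":-0.0079,"y":0.0042,"z":-0.001,"wx":0,"wy":0,"wz":0},{"x":-0.0121,"y":0.0055,"z":-0.001,"wx":0,"wy":0,"wz":0},{"x":-0.0165,"y":0.0063,"z":-0.001,"wx":0,"wy":0,"wz":0},{"x":-0.021,"y":0.0066,"z":-0.001,"wx":0,"wy":0,"wz":0}]'
```

```text
time: 8.18
position: [0.5427, 0.1259, 0.0326]
tool_rot: [-0.0, 3.141, 0.001]
ft_force: [-4.8, -0.5, 8.7]
grip_width: 0.008
grip_force: 4.3
```

```bash
python3 -m handwheel '[{"x":-0.0045,"y":-0.0003,"z":0,"wx":0,"wy":0,"wz":0},{"x":-0.0089,"y":-0.0011,"z":0,"wx":0,"wy":0,"wz":0},{"x":-0.0131,"y":-0.0024,"z":0,"wx":0,"wy":0,"wz":0},{"x":-0.0166,"y":-0.004,"z":0,"wx":0,"wy":0,"wz":0},{"x":-0.0166,"y":-0.004,"z":0,"wx":0,"wy":0,"wz":0}]'; python3 - <<'E'
from bench import ctrl;import cv2,numpy as np
a=ctrl.get_image('side')['image'][:,:,::-1].copy();cv2.imwrite('pics/s8.png',a)
print(a[166:186,284:306].max(2))
E
```

```text
time: 8.6
position: [0.5605, 0.1214, 0.0327]
tool_rot: [0.001, 3.139, 0.0]
ft_force: [0.3, -1.1, 5.0]
grip_width: 0.005
grip_force: 2.7
[[253 253 253 253 253 253 237 109  81  79  78  79  78  80  79  78  77  79
   79  79  79  79]
 [253 253 253 253 253 253 242 112  79  78  77  78  79  85  89  81  78  79
   77  78  78  78]
 [253 253 253 253 253 253 253 130  80  79  78  77  84  92  92  81  77  76
   78  77  79  78]
 [253 253 253 253 253 253 253 131  81  78  79  79  83  89  84  78  79  78
   77  78  78  78]
 [253 253 253 253 253 253 253 131  78  79  79  80  78  78  78  79  78  78
   77  78  79  86]
 [253 253 253 253 253 253 253 131  78  79  79  78  79  78  78  78  78  78
  100 104 160 161]
 [253 253 253 253 253 253 252 128  80  77  78  79  78  79  78  77  77  78
  185 202 251 245]
 [254 253 251 251 250 250 209  97  80  78  77  77  78  77  78  77  77  78
  217 246 234 222]
 [251 231 158 147  90  80  78  78  80  78  77  78  77  77  78  77  78  76
   98 203 213 217]
 [ 90  80  80  80  79  79  79  78  79  78  77  78  78  77  77  77  77  77
   83 100 155 171]
 [ 79  80  79  80  79  80  78  79 
[... 196 characters left out ...]
7  88  82  82  82  89 120 137
  103  78  77  77]
 [ 81  79  81  82  87  94  95  95  95  94  94  94  94  95  94 102 109  82
   77  76  78  78]
 [ 81  82 100  96  96  94  94  94  94  95  94  95  94  94  95  94  93  86
   79  77  77  77]
 [ 83 100 142 101  95  95  96  95  94  94  95  94  94  95  95  94  94  93
   87  78  76  78]
 [102 150 103  94  96  95  95  94  93  94  94  94  94  94  95  94  94  94
   94  83  77  77]
 [133 152 102  94  96  96  94  92  94  95  95  93  93  94  93  94  93  92
   93  86  78  77]
 [140 152 103  94  96  95  95  94  95  93  93  93  93  94  94  93  94  94
   93  84  78  77]
 [100 141 100  95  95  94  96  93  93  94  93  94  94  93  93  92  94  93
   91  80  75  76]]
```

The pointer has moved to about (300,178)–(304,175), near the pin. Lifting off, then checking.

```bash
python3 -m handwheel '[{"x":0,"y":0,"z":-0.003,"wx":0,"wy":0,"wz":0},{"x":0,"y":0,"z":-0.015,"wx":0,"wy":0,"wz":0},{"x":0,"y":0,"z":-0.035,"wx":0,"wy":0,"wz":0},{"x":0,"y":0,"z":-0.06,"wx":0,"wy":0,"wz":0},{"x":0.0,"y":-0.03,"z":-0.075,"wx":0,"wy":0,"wz":0},{"x":0.0,"y":-0.068,"z":-0.075,"wx":0,"wy":0,"wz":0},{"x":0,"y":-0.105,"z":-0.075,"wx":0,"wy":0,"wz":0},{"x":0,"y":-0.14,"z":-0.075,"wx":0,"wy":0,"wz":0},{"x":0,"y":-0.175,"z":-0.075,"wx":0,"wy":0,"wz":0},{"x":0,"y":-0.21,"z":-0.075,"wx":0,"wy":0,"wz":0}]'; python3 - <<'E'
from h import *
from bench import ctrl;import cv2
for n,K,W in(('side',KS,WS),('top',KT,WT)):
    a=ctrl.get_image(n)['image'].astype(float);cv2.imwrite(f'pics/{n}9.png',a[:,:,::-1])
    # sample on the ring: brightness vs angle at radii 30..42, on dial top; brass: pin radius 58 z .05
    c=onz(K,W,(293.4,183.9) if n=='side' else (277.75,210.4),.058)
    best=[]
    for ang in range(-20,130,2):
        v=[]
        for r in np.arange(.031,.043,.001):
            p=c+[r*np.cos(np.radians(ang)),r*np.sin(np.radians(ang)),0]
            q=K@(W[:,:3]@p+W[:,3]);u=(q[:2]/q[2]).astype(np.float32)
            v.append(cv2.remap(a.astype(np.float32),u[:1].reshape(1,1),u[1:].reshape(1,1),1).mean())
        best.append((round(np.mean(v)),ang))
    print(n,sorted(best)[::-1][:6])
    hsv=cv2.cvtColor(a.astype(np.uint8),cv2.COLOR_RGB2HSV)
    q=K@(W[:,:3]@np.array([.5916,.1192,.05])+W[:,3]);print('pin px expected',q[:2]/q[2])
E
```

```text
time: 9.48
position: [0.5582, -0.0896, 0.1075]
tool_rot: [-0.001, 3.141, 0.001]
ft_force: [1.0, 0.7, 0.5]
grip_width: 0.001
grip_force: 0.0
side [(234, 32), (229, 34), (208, 30), (199, 36), (162, 28), (153, 38)]
pin px expected [307.70006709 175.44850706]
top [(146, 32), (143, 34), (133, 30), (126, 36), (112, 28), (103, 38)]
pin px expected [266.2491801  190.75607141][ WARN:0@1.219] global loadsave.cpp:1063 imwrite_ Unsupported depth image for selected encoder is fallbacked to CV_8U.
```

The dial sits at 32° against about 31° for the pin, so it is in the notch. Next is the store button.

```bash
python3 -m handwheel '[{"x":0.001,"y":-0.035,"z":0,"wx":0,"wy":0,"wz":0},{"x":0.002,"y":-0.07,"z":0,"wx":0,"wy":0,"wz":0},{"x":0.002,"y":-0.1,"z":0,"wx":0,"wy":0,"wz":0},{"x":0.002,"y":-0.12,"z":0,"wx":0,"wy":0,"wz":0},{"x":0.002,"y":-0.12,"z":0.015,"wx":0,"wy":0,"wz":0},{"x":0.002,"y":-0.12,"z":0.035,"wx":0,"wy":0,"wz":0},{"x":0.002,"y":-0.12,"z":0.055,"wx":0,"wy":0,"wz":0},{"x":0.002,"y":-0.12,"z":0.068,"wx":0,"wy":0,"wz":0},{"x":0.002,"y":-0.12,"z":0.072,"wx":0,"wy":0,"wz":0},{"x":0.002,"y":-0.12,"z":0.072,"wx":0,"wy":0,"wz":0}]'; python3 -c "
from h import *
rel([(.556,-.2095,.0287),(.556,-.2095,.0225)])"; python3 - <<'E'
from h import *;import cv2
a=cv2.imread('pics/side0.png').astype(np.float32)
E
```

```text
time: 10.42
position: [0.5559, -0.2076, 0.0339]
tool_rot: [0.001, -3.139, -0.001]
ft_force: [0.1, -0.3, 0.6]
grip_width: 0.008
grip_force: 0.0
t 10.42 p [ 0.5559 -0.2076  0.0339] f [ 0.12 -0.28  0.6 ] wrot [ 0.04 -0.13  0.04]
[-0.1 -1.9  5.2]
[-0.1 -1.9 11.4]
```

```bash
python3 -m handwheel '[{"x":0,"y":-0.001,"z":0.001,"wx":0,"wy":0,"wz":0},{"x":0,"y":-0.001,"z":0.003,"wx":0,"wy":0,"wz":0},{"x":0,"y":-0.001,"z":0.005,"wx":0,"wy":0,"wz":0},{"x":0,"y":-0.001,"z":0.007,"wx":0,"wy":0,"wz":0},{"x":0,"y":-0.001,"z":0.009,"wx":0,"wy":0,"wz":0},{"x":0,"y":-0.001,"z":0.01,"wx":0,"wy":0,"wz":0},{"x":0,"y":-0.001,"z":0.01,"wx":0,"wy":0,"wz":0}]'
```

```text
time: 11.0
position: [0.5573, -0.2096, 0.0253]
tool_rot: [0.0, 3.14, -0.0]
ft_force: [-0.0, 1.0, 3.6]
grip_width: 0.005
grip_force: 1.7
```

```bash
python3 -m handwheel '[{"x":0,"y":0,"z":0.0007,"wx":0,"wy":0,"wz":0},{"x":0,"y":0,"z":0.0015,"wx":0,"wy":0,"wz":0},{"x":0,"y":0,"z":0.0015,"wx":0,"wy":0,"wz":0},{"x":0,"y":0,"z":0.0015,"wx":0,"wy":0,"wz":0}]'
```

```text
time: 11.33
position: [0.5573, -0.2096, 0.0238]
tool_rot: [-0.0, 3.14, -0.0]
ft_force: [1.1, -1.1, 4.0]
grip_width: 0.007
grip_force: 2.1
```

```bash
python3 -m handwheel '[{"x":0,"y":0,"z":0.0007,"wx":0,"wy":0,"wz":0},{"x":0,"y":0,"z":0.0015,"wx":0,"wy":0,"wz":0},{"x":0,"y":0,"z":0.002,"wx":0,"wy":0,"wz":0},{"x":0,"y":0,"z":0.002,"wx":0,"wy":0,"wz":0}]'
```

```text
time: 11.67
position: [0.5573, -0.2096, 0.0227]
tool_rot: [-0.0, 3.14, 0.0]
ft_force: [-1.2, 2.1, 9.8]
grip_width: 0.004
grip_force: 5.4
```

```bash
python3 -m handwheel '[{"x":0,"y":0,"z":0.0005,"wx":0,"wy":0,"wz":0},{"x":0,"y":0,"z":0.001,"wx":0,"wy":0,"wz":0},{"x":0,"y":0,"z":0.001,"wx":0,"wy":0,"wz":0},{"x":0,"y":0,"z":0.001,"wx":0,"wy":0,"wz":0}]'
```

```text
time: 12.0
position: [0.5574, -0.2096, 0.0226]
tool_rot: [-0.0, 3.14, 0.001]
ft_force: [-3.2, 0.5, 16.3]
grip_width: 0.006
grip_force: 8.2
```

The button has bottomed out: the position stalled at 0.0226 and the force rose to 16 N. I release, retreat upward and check everything.

```bash
python3 -m handwheel '[{"x":0,"y":0,"z":-0.004,"wx":0,"wy":0,"wz":0},{"x":0,"y":0,"z":-0.012,"wx":0,"wy":0,"wz":0},{"x":0,"y":0,"z":-0.03,"wx":0,"wy":0,"wz":0},{"x":0,"y":0,"z":-0.06,"wx":0,"wy":0,"wz":0},{"x":0,"y":0,"z":-0.095,"wx":0,"wy":0,"wz":0},{"x":0,"y":0,"z":-0.13,"wx":0,"wy":0,"wz":0},{"x":0,"y":0,"z":-0.16,"wx":0,"wy":0,"wz":0},{"x":0,"y":0,"z":-0.16,"wx":0,"wy":0,"wz":0},{"x":0,"y":0,"z":-0.16,"wx":0,"wy":0,"wz":0}]'; python3 - <<'E'
from h import *
from bench import ctrl;import cv2
b=cv2.imread('pics/side0.png').astype(np.float32)
a=ctrl.get_image('side')['image'][:,:,::-1].astype(np.float32)
def ring(im,c,z,r0,r1):
    out=[]
    for ang in np.arange(-180,180,1.):
        v=[]
        for r in np.arange(r0,r1,.001):
            p=c+np.array([r*np.cos(np.radians(ang)),r*np.sin(np.radians(ang)),0]);q=KS@(WS[:,:3]@p+WS[:,3]);u=(q[:2]/q[2]).astype(np.float32)
            v.append(cv2.remap(im,u[:1].reshape(1,1),u[1:].reshape(1,1),1).mean())
        out.append((np.mean(v),ang))
    m=max(out)[0];g=[(v,x) for v,x in out if v>.75*m];return np.sum([v*x for v,x in g])/np.sum([v for v,x in g])
for n,c,r in(('dial',onz(KS,WS,(293.4,183.9),.058),(.031,.043)),('trim',np.array([.5628,-.067,.056]),(.017,.025))):
    print(n,'before',ring(b,c,0,*r),'after',ring(a,c,0,*r))
d=np.abs(a-b).max(2)
for n,(x0,x1,y0,y1) in dict(flask=(215,255,170,235),plug=(260,284,244,270),headnear=(278,312,252,315),headfar=(340,372,145,200),coupling=(382,412,205,245),cup=(422,464,225,278),store=(335,372,250,280)).items():
    print(n,'changed px',int((d[y0:y1,x0:x1]>60).sum()))
E
```

```text
time: 12.75
position: [0.5569, -0.2097, 0.1816]
tool_rot: [-0.0, 3.14, -0.0]
ft_force: [-0.8, 0.4, 0.1]
grip_width: 0.005
grip_force: 0.0
dial before 86.95133952445471 after 32.952234223289466
trim before 16.44145070315314 after 16.457364014479896
flask changed px 0
plug changed px 0
headnear changed px 159
headfar changed px 1240
coupling changed px 0
cup changed px 0
store changed px 196
```

```bash
python3 - <<'E'
from h import *
import cv2
for n,K,W,box in(('side0',KS,WS,(260,320,165,205)),('side9',KS,WS,(260,320,165,205)),('top0',KT,WT,(250,310,180,245)),('top9',KT,WT,(250,310,180,245))):
    im=cv2.imread(f'pics/{n}.png').astype(float);x0,x1,y0,y1=box
    c=np.array([.542,.0893,.058]) if 0 else onz(K,W,(293.4,183.9) if 's' in n[0] else (277.75,210.4),.058)
    Y,X=np.mgrid[y0:y1,x0:x1];I=im[y0:y1,x0:x1]
    P=np.array([onz(K,W,u,.058) for u in zip(X.ravel(),Y.ravel())])-c;r=np.hypot(P[:,0],P[:,1]);g=I.mean(2).ravel()
    m=(r>.027)&(r<.041);base=np.median(g[m]);w=np.where(m,np.clip(g-base-30,0,None),0);v=(w[:,None]*P).sum(0)/w.sum()
    P2=np.array([onz(K,W,u,.05) for u in zip(X.ravel(),Y.ravel())])-c;r2=np.hypot(P2[:,0],P2[:,1])
    y=(np.minimum(I[:,:,1],I[:,:,2])-I[:,:,0]).ravel();w2=np.where((r2>.05)&(r2<.065)&(P2[:,0]>.01)&(P2[:,1]>0),np.clip(y-40,0,None),0);p=(w2[:,None]*P2).sum(0)/w2.sum()
    print(n,'ptr',np.degrees(np.arctan2(v[1],v[0])).round(1),'pin',np.degrees(np.arctan2(p[1],p[0])).round(1),np.hypot(*p[:2]).round(4))
E
```

```text
side0 ptr 86.6 pin 49.1 0.0583
side9 ptr 33.2 pin 50.4 0.0583
top0 ptr 88.8 pin 31.8 0.0569
top9 ptr 32.8 pin 31.7 0.0568
```

```bash
python3 - <<'E'
from h import *
import cv2
L={}
for n,K,W,box in(('side0',KS,WS,(260,320,165,205)),('side9',KS,WS,(260,320,165,205)),('top0',KT,WT,(250,310,180,245)),('top9',KT,WT,(250,310,180,245))):
    im=cv2.imread(f'pics/{n}.png').astype(float);x0,x1,y0,y1=box
    im=cv2.resize(im[y0:y1,x0:x1],None,fx=4,fy=4,interpolation=cv2.INTER_LINEAR)
    Y,X=np.mgrid[0:im.shape[0],0:im.shape[1]];U=np.c_[x0+(X.ravel()+.5)/4-.5,y0+(Y.ravel()+.5)/4-.5]
    c=onz(K,W,(293.4,183.9) if n[0]=='s' else (277.75,210.4),.058)
    P=np.array([onz(K,W,u,.058) for u in U]);D=P-c;r=np.hypot(D[:,0],D[:,1]);g=im.mean(2).ravel()
    a0=np.radians(88 if '0' in n else 32.8);al=D[:,0]*np.cos(a0)+D[:,1]*np.sin(a0);pe=-D[:,0]*np.sin(a0)+D[:,1]*np.cos(a0)
    pts=[]
    for s in np.arange(.028,.0405,.002):
        m=(abs(al-s)<.001)&(abs(pe)<.008);w=np.clip(g[m]-np.median(g[m])-15,0,None);pts.append((w[:,None]*P[m,:2]).sum(0)/w.sum())
    pts=np.array(pts);mu=pts.mean(0);d=np.linalg.svd(pts-mu)[2][0];d*=np.sign(d@(mu-c[:2]))
    L[n]=(mu,d);print(n,'line dir',np.degrees(np.arctan2(d[1],d[0])).round(1))
for k in('side','top'):
    (m1,d1),(m2,d2)=L[k+'0'],L[k+'9'];t=np.linalg.solve(np.c_[d1,-d2],m2-m1);print(k,'axis',(m1+t[0]*d1).round(4),'at',t.round(4))
E
```

```text
side0 line dir 86.1
side9 line dir 31.8
top0 line dir 87.5
top9 line dir 30.4
side axis [0.5405 0.0892] at [-0.0334 -0.0339]
top axis [0.5424 0.0905] at [-0.0328 -0.034 ]
```

Two camera estimates put the pointer at the pin within about 1–2°. I have time, so I take one closer numeric check with the wrist camera from above.

```bash
python3 -m handwheel '[{"x":-0.005,"y":0.035,"z":0,"wx":0,"wy":0,"wz":0},{"x":-0.01,"y":0.07,"z":0,"wx":0,"wy":0,"wz":0},{"x":-0.016,"y":0.105,"z":0,"wx":0,"wy":0,"wz":0},{"x":-0.022,"y":0.14,"z":0,"wx":0,"wy":0,"wz":0},{"x":-0.028,"y":0.175,"z":0,"wx":0,"wy":0,"wz":0},{"x":-0.034,"y":0.21,"z":0,"wx":0,"wy":0,"wz":0},{"x":-0.04,"y":0.245,"z":0,"wx":0,"wy":0,"wz":0},{"x":-0.045,"y":0.275,"z":0,"wx":0,"wy":0,"wz":0},{"x":-0.05,"y":0.3,"z":0,"wx":0,"wy":0,"wz":0},{"x":-0.05,"y":0.3,"z":0,"wx":0,"wy":0,"wz":0}]' >/dev/null; python3 -m handwheel '[{"x":0,"y":0,"z":0,"wx":0,"wy":0,"wz":0},{"x":0,"y":0,"z":0,"wx":0,"wy":0,"wz":0}]'; cat > w.py <<'E'
from h import *
from bench import ctrl;import cv2
s=ctrl.get_state();d=ctrl.get_image('wrist');cv2.imwrite('pics/w9.png',d['image'][:,:,::-1])
T=np.eye(4);T[:3,:3]=Ro.from_rotvec(s['tool_rot']).as_matrix();T[:3,3]=s['position']
W=np.linalg.inv(T@np.array(d['hand_eye']))[:3];K=np.array(d['K'])
S=1000.;cx,cy=.542,.0895;h=90
def rect(z):  # metric top view, 1 px = 1 mm/2, plane z
    g=np.mgrid[-h*2:h*2+1,-h*2:h*2+1]/2000.;X=np.stack([g[1]+cx,g[0]+cy,np.full(g[0].shape,z)])
    q=np.einsum('ij,jkl->ikl',K@W[:,:3],X)+(K@W[:,3])[:,None,None];return cv2.remap(d['image'],(q[0]/q[2]).astype(np.float32),(q[1]/q[2]).astype(np.float32),1)
a=rect(.058).astype(float);b=rect(.05).astype(float)
g=a.mean(2);yy,xx=np.mgrid[-h*2:h*2+1,-h*2:h*2+1]/2.
# grey disc centroid = axis
bright=((g>70)&(np.hypot(xx,yy)<30)).astype(np.uint8)
print('levels',[round(np.median(g[(np.hypot(xx,yy)>r0)&(np.hypot(xx,yy)<r0+4)])) for r0 in(5,15,28,35,42,52,60)])
br=b[:,:,0]-b[:,:,2];m=(br>60)&(np.hypot(xx,yy)<66)&(np.hypot(xx,yy)>50)&(xx>0);print('pin n',m.sum(),xx[m].mean(),yy[m].mean())
np.savez('pics/r.npz',a=a,b=b)
E
python3 w.py
```

```text
time: 13.8
position: [0.6054, 0.0893, 0.1783]
tool_rot: [-0.001, -3.138, 0.003]
ft_force: [-0.5, -0.4, -0.5]
grip_width: 0.003
grip_force: 0.0
levels [153, 153, 74, 72, 72, 168, 195]
pin n 245 47.148979591836735 31.09591836734694
```

```bash
python3 - <<'E'
import numpy as np,cv2
r=np.load('pics/r.npz');a=r['a'];b=r['b'];g=a.mean(2);h=90
yy,xx=np.mgrid[-180:181,-180:181]/2.;R=np.hypot(xx,yy)
thr=112
n,l,st,ce=cv2.connectedComponentsWithStats(((g<thr)&(R<52)).astype(np.uint8))
k=1+st[1:,4].argmax();hull=cv2.convexHull(np.argwhere(l==k)[:,::-1].astype(np.int32))
(c,rad)=cv2.minEnclosingCircle(hull);e=cv2.fitEllipse(hull);print('rim',np.array(e[0])/2-90,np.array(e[1])/2)
c=np.array(e[0])/2-90
# grey disc + pointer: bright inside
m=(g>thr)&(np.hypot(xx-c[0],yy-c[1])<47)
d=m&(np.hypot(xx-c[0],yy-c[1])<26)
rr=np.hypot(xx-c[0],yy-c[1]);p=m&(rr>27)&(rr<42)
disc=cv2.fitEllipse(cv2.convexHull(np.argwhere(m&(rr<24.5))[:,::-1].astype(np.int32)));print('disc',np.array(disc[0])/2-90,np.array(disc[1])/2)
X=np.c_[xx[p],yy[p]];mu=X.mean(0);v=np.linalg.svd(X-mu,full_matrices=False)[2][0];v*=np.sign(v@mu)
A=lambda q:np.degrees(np.arctan2(q[1],q[0])).round(1)
br=b[:,:,0]-b[:,:,2];q=(br>60)&(R<66)&(R>48)&(xx>0);pin=np.array([xx[q].mean(),yy[q].mean()])
print('ptr n',p.sum(),'mean',mu,'dir',A(v),'from rim c',A(mu-c),'pin from rim c',A(pin-c),np.hypot(*(pin-c)))
E
```

```text
rim [1.27977753 1.03760529] [ 99.62193298 102.56707001]
disc [0.10601807 1.67216492] [45.71340942 48.75523376]
ptr n 324 mean [26.97067901 19.77006173] dir 13.5 from rim c 36.1 pin from rim c 33.2 54.84054962703897
```

```bash
python3 - <<'E'
import numpy as np,cv2
r=np.load('pics/r.npz');g=r['a'].mean(2).astype(np.float32);b=r['b'];yb=(b[:,:,0]-b[:,:,2]).astype(np.float32)
for c in((1.28,1.04),(.1,1.67)):
    th=np.radians(np.arange(0,70,.5));print('c',c)
    for rad in range(28,46,2):
        x=((c[0]+rad*np.cos(th))*2+180).astype(np.float32)[None];y=((c[1]+rad*np.sin(th))*2+180).astype(np.float32)[None]
        v=cv2.remap(g,x,y,1)[0];w=np.clip(v-100,0,None);on=np.degrees(th)[v>112];print(rad,(w*np.degrees(th)).sum()/max(w.sum(),1),on[:1],on[-1:],v.max())
    for rad in range(50,67,2):
        x=((c[0]+rad*np.cos(th))*2+180).astype(np.float32)[None];y=((c[1]+rad*np.sin(th))*2+180).astype(np.float32)[None]
        v=cv2.remap(yb,x,y,1)[0];on=np.degrees(th)[v>60];print('pin',rad,on.mean() if len(on) else None,len(on),v.max())
E
```

```text
c (1.28, 1.04)
28 35.2656181812354 [29.5] [41.] 238.45703
30 34.89311274887942 [29.5] [40.5] 237.3125
32 34.734592673570916 [29.5] [40.] 237.7396
34 34.44062799106019 [30.] [39.] 238.17252
36 34.38350697542363 [30.] [39.] 236.70052
38 33.79744818775122 [31.] [37.5] 177.79817
40 33.93866620065975 [32.] [36.] 133.88802
42 33.700339774979334 [31.5] [35.5] 137.3086
44 33.653892316312316 [32.] [35.] 126.9362
pin 50 35.25 2 63.03125
pin 52 33.25 14 78.34375
pin 54 33.5 17 79.34766
pin 56 33.25 16 78.615234
pin 58 33.0 13 79.166016
pin 60 None 0 48.476562
pin 62 None 0 7.0
pin 64 None 0 6.71875
pin 66 None 0 6.959961
c (0.1, 1.67)
28 32.88847391362853 [27.] [38.5] 239.0
30 32.60967765571682 [27.5] [38.] 238.15364
32 32.72320811011046 [27.5] [38.] 238.15103
34 32.57160016805756 [28.] [37.] 238.24478
36 32.524459743117305 [28.] [37.] 239.84311
38 32.225110954145215 [28.5] [36.5] 214.42741
40 32.332428984211845 [30.5] [34.5] 133.84146
42 32.2389373751996 [30.] [34.5] 137.66472
44 32.11280736186593 [30.] [34.] 137.75163
pin 50 None 0 56.242188
pin 52 32.25 12 73.72656
pin 54 32.0 17 78.0625
pin 56 32.0 17 78.21875
pin 58 31.75 14 78.569336
pin 60 32.0 5 67.58789
pin 62 None 0 10.910156
pin 64 None 0 6.84375
pin 66 None 0 6.6591797
```

The pointer (32.3°) and the pin (32.0°) coincide in the wrist view. The arm is clear at height, so I hand in.

```bash
python3 -c "
from bench import ctrl
print(ctrl.close_job())"
```

```text
the job is handed in; nothing more can be done
None
```

The dial now sits in the notch at the brass pin: the pointer reads 32.3° against 32.0° for the pin. The store button was then pushed to its stop at about 16 N and released, and the job was handed in at about 14 s. The small dial reads unchanged, and so do the flask, plug, coupling and cup. Pixels changed around the two chicory heads and the button, which I put down to the arm and its shadow, so I did not confirm by image that the heads stayed put or that the button came back up.

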